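# Take the hung trivet off its keyhole stud and stand the steamer on it

## Robot

A 6-joint arm with a two-finger parallel gripper is mounted at the origin on the work surface. World frame = base frame: x ahead of the robot, y to its left, z up, the work surface at z = 0. Lengths are in m, angles in rad, forces in N, time in s.
With the tool pointing down it reaches from about 0.35 to 0.775 m from the base axis. Payload 7.3 kg.
Tool frame: the origin (TCP) lies at the very end of the fingers, on their centre line; the grasp point (between the pads) lies 19 mm behind it (robot.hold_point_z is the distance from the TCP to the grasp point, in m); z points along the fingers, y is the direction in which the jaws open and shut (so a half turn about z gives the same grasp; the last joint's range is limited). The gripper opens to 92 mm and grips with 3 to 60 N. Pads are 19 mm wide; open, the fingers measure 130 mm over their backs; the gripper's body (75 mm by 190 mm) begins 47 mm behind the grasp point.
Start: joints at [-1.398, 0.342, 1.524, -0, 1.275, -0.146], TCP at [0.165, -0.499, 0.227] pointing down, gripper open.
Joint ranges: [-2.53, 2.53], [-0.77, 2.02], [0.04, 2.7], [-1, 4.14], [0.28, 2.66], [-3.11, 3.11]. Speed limits (rad/s): [2.57, 2.57, 3.14, 3.14, 3.14, 3.14].

## Interface

Orientations are given as [roll, pitch, yaw] about the fixed x, y, z axes, in that order (R = Rz(yaw) Ry(pitch) Rx(roll)).
In Python, from cell import monitor, viewer, robot gives the robot as it stands.
- The arm moves only by the tool move_arm, never from a script. Its argument "deltas" is a list of rows, each an object of numbers: "x", "y", "z": the shift along the tool's x, y, z in m; "wx", "wy", "wz": the turn, a rotation vector about the tool's x, y, z in degrees; "hand": the opening, from 0 (shut) to 1 (fully open). In form: [{"x": .., "y": .., "z": .., "wx": .., "wy": .., "wz": .., "hand": ..}, ...]. A call has 1 to 8 rows; each row is the pose to reach, as a shift and turn from the pose commanded when the call began, along the tool's axes at that moment; what a row does not reach only later rows make up. A row lasts 1/8 s, in which the tool goes at most 62.5 mm and 10.7 degrees, less where a joint would pass 70% of its speed; a pose out of reach is approached as far as the arm can. A call with a gripper value outside its range is refused whole. The fingers move at their own pace and stop on an object; "grip_force" is the grip in N (left out, the last holds). Time passes only in rows, so rows that repeat a pose let the fingers close. It gives the time, the measured TCP pose, the force and the opening at its end, in the units of the state.
- monitor.observe(): the state, without advancing time (a new reading comes with each control period).
- viewer.read_camera(name): name is "scene" or "side" or "wrist"; returns the picture (384x512x3 uint8, red, green, blue); there is no depth.
- viewer.camera_params(name): a dict with "camera_matrix" (3x3 intrinsics, pixels), "R" (3x3) and "t" (3): a world point X has camera coordinates R X + t. Camera axes: x right, y down, z forward; pixel columns grow to the right and rows downward; lengths in m; the calibration is good to about 2 mm. A picture is of the moment at which its call begins: read the wrist's pose just before it. camera_params takes no time and is no camera call; for the wrist camera it gives the pose at the moment of the call.
- robot.hand_in(): hands the job in, once; it reports no verdict.
The state is a dict: "time": time; "qpos": joint angles; "qvel": joint speeds; "joint_efforts": joint torques, N m; "tool_pos": TCP position; "tool_rot": TCP orientation; "contact_force": force on the tool from outside, world axes, zero at the start; "torque": the same for the moment, N m; "opening": finger opening in m.
Only numpy, scipy, OpenCV 4.12 (cv2) and the standard library are available. Lean on these libraries where they do the work, as an engineer would, in place of code of your own. Each camera call takes 0.05 s, during which the arm holds its last target. There are 200 camera calls.

## Task

Take down the bamboo trivet that hangs by its keyhole on the sloping stand: slide it up the slope until the stud is in the wide end of the keyhole, then lift it free. Lay it gently flat, top face up, on the open worktop (there is room between the stand and the steamer) and let go of it, then pick up the steamer and set it down gently, upright and in the middle of the trivet, centred over the cross-bar. Keep the steamer upright all the way and leave the bento tin, chopstick case, ramekin and spatula where they are.

Things in the scene. Friction and masses are not known exactly. Their poses are not given: they have to be found in the camera images.
- trivet_bar (a point): Centre of the cross-bar of a bamboo trivet (flat frame 16 mm thick, about 220 g) that hangs on the stand's 28 degree slope; also about its centre of mass, 8 mm above its underside. x: along the trivet to its hanging tab (uphill while hung); y: along the bar; z: out of its top face. Bar 24 mm wide (x), 98 mm long; on each x side of it a through window 34 x 98 mm for a finger.
- trivet: The same trivet, same axes; it hangs from one stud, so a sideways push swings it; origin on its underside, under the bar's centre. While hung the underside lies on the stand's face. The frame is 130 mm wide (y), from x = -80 to +66 mm; a tab 50 mm wide goes on to x = +114 mm and holds the keyhole. Laid flat on the worktop its origin is at height 0.
- keyhole_wide (a point): Centre of the keyhole's wide end, a 26 mm square through hole, at x = +71 mm from the bar's centre, half-way through the thickness; trivet's axes. From it the 10 mm wide narrow slot runs along +x to x = 102 mm. While hung the stud's shank rests in that narrow end: the trivet must go 27.5 mm uphill (+x) to bring this point onto the stud.
- stud (a point): Point on the axis of the fixed steel stud, 8 mm above the stand's face (mid-thickness of a trivet lying there). The stud stands square to the face: shank 7 mm diameter, 19 mm long, then a round head 18 mm diameter, 5 mm thick, over the trivet. Axes are the stand's: x level, the way the face rises; z up.
- stand: Fixed wooden stand, origin on the worktop, 70 mm below the face where the hung trivet's bar lies; x is the way its face rises, at 28 degrees, from 25 mm high at the low edge to 141 mm at the top edge; 170 mm wide (y). Stand and steamer are on opposite sides of the robot's centre line, either way round, and the face rises towards the robot; the worktop between them is clear.
- steamer_handle (a point): Centre of the straight handle bar on the lid of a small bamboo steamer (lid pegged shut, one rigid piece, 120 mm diameter, about 300 g): bar 70 mm long along x, 16 mm wide along y, 30 mm tall; its top is 15 mm above this point, the lid 15 mm below. The point is on the steamer's axis, 85 mm above its underside.
- steamer: The same steamer; origin at the centre of its underside, z up its axis, x along the handle bar. It stands on the worktop at first; on the laid-down trivet its origin is 16 mm above the worktop.
- tin_center (a point): Steel bento tin, 109 x 169 mm, 53 mm tall; its centre (26 mm up). Bystander, at the far side near the sink.
- case_center (a point): Pink plastic chopstick case, 30 x 235 mm (long along its y), 20 mm tall; its centre. Bystander.
- ramekin_center (a point): Glass ramekin, 84 mm diameter, 45 mm tall; its centre (22 mm up). Bystander, between the tin and the chopstick case.
- spatula_grip (a point): Silicone spatula, 250 mm long, lying flat; this point is on its handle. Bystander.
Things that resemble listed ones, but are neither listed nor needed, are in the scene too. What is meant by the steamer is not orange, and is the larger of those in its own colour.

How it is judged:
By the outcome, as a careful person would: the job done as asked, in the order asked, and still so for the second after the job is handed in, with the robot touching nothing.
It also fails if it takes over 72 s, if anything falls off the work surface, if the arm or the gripper's body presses on something with over 40 N, if the wrist force passes 120 N, or if a joint passes its speed limit or range.

## Working session

There is one attempt and no reset: what is moved stays moved. The work goes in short steps, Python scripts to look and compute and a tool call to move; the robot and the scene stay as the last step left them, time stands still between calls to the robot, and variables do not carry over. Pictures are saved under pics/ and viewed, about 8 in all and at most 12, crops included, and the job is handed in when it is done.

Besides the shell and the picture viewer there is one more tool, called after "Emit:" by a JSON object that holds its "method" and its "body". move_arm: Moves the arm, as the interface text tells. Its arguments: {"type":"object","properties":{"deltas":{"type":"array","items":{"type":"object","properties":{"x":{"type":"number"},"y":{"type":"number"},"z":{"type":"number"},"wx":{"type":"number"},"wy":{"type":"number"},"wz":{"type":"number"},"hand":{"type":"number"}}}},"grip_force":{"type":"number"}},"required":["deltas"]}

```bash
ls; mkdir -p pics; python3 - <<'E'
from cell import monitor, viewer, robot
import cv2,numpy as np
s=monitor.observe();print(s)
for n in ("scene","side"):
    im=viewer.read_camera(n);p=viewer.camera_params(n);print(n,p)
    cv2.imwrite(f"pics/{n}0.png",im[:,:,::-1])
a=cv2.imread("pics/scene0.png");b=cv2.imread("pics/side0.png")
cv2.imwrite("pics/s0x.png",cv2.resize(a,(800,600),interpolation=cv2.INTER_CUBIC))
cv2.imwrite("pics/d0x.png",cv2.resize(b,(800,600),interpolation=cv2.INTER_CUBIC))
E
```

```text
pics
{'time': 0.0, 'qpos': array([-1.39800871e+00,  3.42699107e-01,  1.52499086e+00,  2.17756816e-05,
        1.27540791e+00, -1.46000730e-01]), 'qvel': array([-3.16566795e-04, -6.34593434e-04, -3.17871438e-05,  6.50914631e-04,
        5.73015460e-04, -2.74565819e-04]), 'joint_efforts': array([-2.58915986e-05, -4.31237698e+01, -2.44220138e+01,  7.16627156e-02,
        5.59932785e-02, -1.45013391e-04]), 'tool_pos': array([ 0.16450158, -0.49814375,  0.22606635]), 'tool_rot': array([-3.14010647e+00, -2.39585560e-04,  3.18781811e-01]), 'contact_force': array([ 0.14217598, -0.49933802,  0.82750875]), 'torque': array([-0.03954986,  0.04076978, -0.00247356]), 'opening': 0.09182572384915998}
scene {'camera_matrix': array([[369.58255365,   0.        , 259.26644224],
       [  0.        , 369.58255365, 191.4694424 ],
       [  0.        ,   0.        ,   1.        ]]), 'R': array([[-0.29752109,  0.95442586, -0.0235048 ],
       [ 0.59327811,  0.16554019, -0.78779282],
       [-0.74799885, -0.24832986, -0.61549167]]), 't': array([ 0.10686308, -0.27651543,  1.5061221 ])}
side {'camera_matrix': array([[405.74712645,   0.        , 254.73859637],
       [  0.        , 405.74712645, 188.3599984 ],
       [  0.        ,   0.        ,   1.        ]]), 'R': array([[-0.93697442, -0.34850392,  0.02497927],
       [-0.2165636 ,  0.52316554, -0.82425604],
       [ 0.27418817, -0.77771643, -0.56566599]]), 't': array([0.52290173, 0.16260603, 1.013152  ])}
```

View pics/s0x.png

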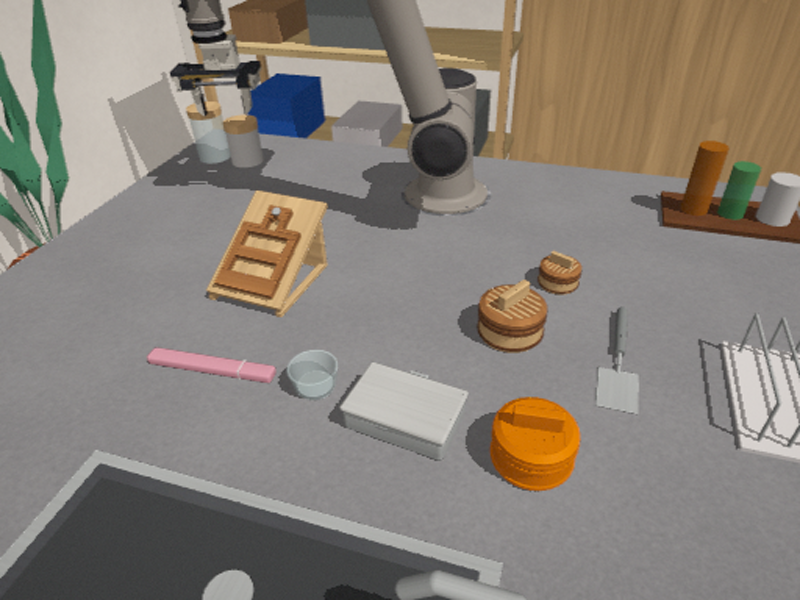

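View pics/d0x.png

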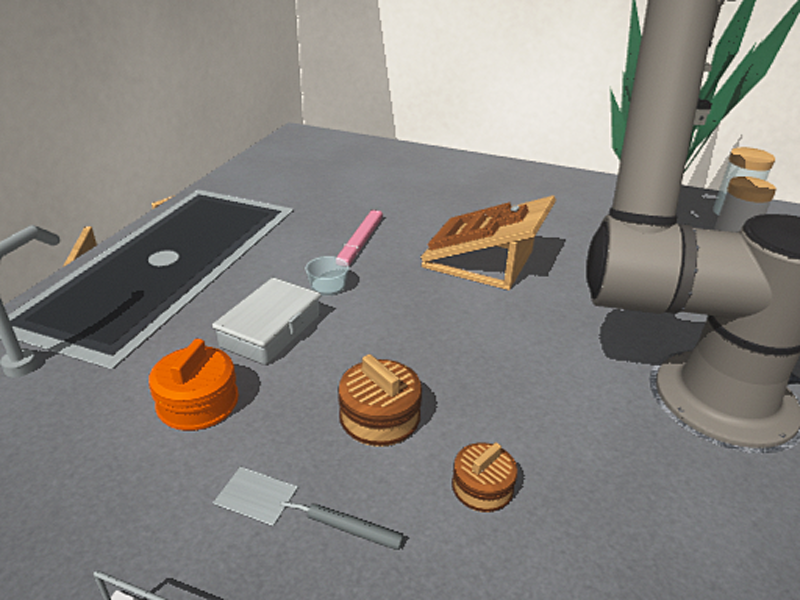

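Scene (800x600 px): the trivet hangs on the stand at about (262,262) with the stud at (276,212). Three things could be the steamer: orange (535,442), large bamboo (512,317) and small bamboo (560,272). The large bamboo one fits, because it isn't orange and is the larger of its colour. I'll get rough positions first.

```bash
cat > h.py <<'E'
import numpy as np,cv2
from scipy.spatial.transform import Rotation as Ro
from cell import monitor, viewer, robot
def ray(p,uv):
    K,R,t=p["camera_matrix"],p["R"],p["t"]
    d=R.T@np.linalg.inv(K)@np.array([uv[0],uv[1],1.]); return -R.T@t,d/np.linalg.norm(d)
def onplane(p,uv,n,c):   # ray with plane n.X=c
    o,d=ray(p,uv); n=np.array(n,float); return o+d*(c-n@o)/(n@d)
def onz(p,uv,z): return onplane(p,uv,[0,0,1],z)
def tri(ps,uvs):
    A=np.zeros((3,3));b=np.zeros(3)
    rs=[ray(p,u) for p,u in zip(ps,uvs)]
    for o,d in rs:
        M=np.eye(3)-np.outer(d,d);A+=M;b+=M@o
    X=np.linalg.solve(A,b); return X,[np.linalg.norm((np.eye(3)-np.outer(d,d))@(X-o))*1000 for o,d in rs]
def proj(p,X):
    c=p["R"]@np.asarray(X)+p["t"]; q=p["camera_matrix"]@c; return q[:2]/q[2]
def Rt(s): return Ro.from_euler("xyz",s["tool_rot"]).as_matrix()
def delta(s_pos,Rc,pos,Rd):
    """move_arm numbers from pose (s_pos,Rc) to (pos,Rd)"""
    return np.round(Rc.T@(np.asarray(pos)-s_pos),4),np.round(np.degrees(Ro.from_matrix(Rc.T@Rd).as_rotvec()),2)
E
python3 - <<'E'
from h import *
P=[viewer.camera_params(n) for n in("scene","side")]
k=.64
pts={"stand top far-left/right":None,
"stand_topcornerA(327,207)/(555,197)":((327,206),(555,197)),
"stand_lowcorner":((281,313),(512,288)),"bento? low far corner":((208,294),(422,262)),
"stm handle c":((514,294),(381,373)),"handle near end":((500,303),(398,388)),"handle far":((528,288),(366,361)),
"barcentre":((263,262),(489,226)),"stud":((276,212),None)}
for n,v in pts.items():
    if v and v[1]: X,e=tri(P,[np.array(q)*k for q in v]);print(n,X.round(3),np.round(e,1))
for n,u in {"steamer":(512,317),"tin":(405,410),"case":(210,365),"ramekin":(312,374),"spat":(620,350)}.items(): print(n,onz(P[0],np.array(u)*k,.03).round(3))
E
```

```text
stand_topcornerA(327,207)/(555,197) [ 0.346 -0.184  0.163] [39.3 39.3]
stand_lowcorner [ 0.411 -0.303 -0.114] [28.1 28.1]
bento? low far corner [ 0.592 -0.308 -0.011] [50.2 50.2]
stm handle c [0.495 0.246 0.086] [0.6 0.6]
handle near end [0.476 0.222 0.044] [0.9 0.9]
handle far [0.511 0.268 0.118] [3.3 3.3]
barcentre [ 0.467 -0.278  0.056] [14. 14.]
steamer [0.492 0.247 0.03 ]
tin [0.759 0.125 0.03 ]
case [ 0.756 -0.222  0.03 ]
ramekin [ 0.727 -0.046  0.03 ]
spat [0.53  0.437 0.03 ]
```

```bash
python3 - <<'E'
from h import *
s=monitor.observe();R=Rt(s);p=viewer.camera_params("wrist")
print(p["camera_matrix"][0,0], "cam in tool",(R.T@(-p["R"].T@p["t"]-s["tool_pos"])).round(4),"\n",(R.T@p["R"].T).round(3))
print(R.round(3))
print(delta(s["tool_pos"],R,[.44,-.26,.36],R))
E
```

```text
322.09305494623203 cam in tool [ 0.0816 -0.0004 -0.1576] 
 [[ 0.001 -0.953 -0.303]
 [ 1.     0.001  0.001]
 [-0.001 -0.303  0.953]]
[[ 0.95   0.313 -0.   ]
 [ 0.313 -0.95   0.001]
 [ 0.    -0.001 -1.   ]]
(array([ 0.3363, -0.14  , -0.1336]), array([0., 0., 0.]))
```

Emit:
{"method": "move_arm", "body": {"deltas": [{"x":0.04,"y":-0.02,"z":-0.04},{"x":0.09,"y":-0.035,"z":-0.08},{"x":0.14,"y":-0.055,"z":-0.11},{"x":0.19,"y":-0.075,"z":-0.134},{"x":0.24,"y":-0.095,"z":-0.134},{"x":0.29,"y":-0.11,"z":-0.134},{"x":0.29,"y":-0.11,"z":-0.134},{"x":0.29,"y":-0.11,"z":-0.134}]}}

```text
schema error: expected keys x, y, z, wx, wy, wz, hand
```

```bash
python3 - <<'E'
from h import *
import pickle
s=monitor.observe();p=viewer.camera_params("wrist");im=viewer.read_camera("wrist")
print(s["time"],s["tool_pos"],s["tool_rot"],s["qpos"],np.abs(s["qvel"]).max())
pickle.dump(p,open("w1.pkl","wb"))
cv2.imwrite("pics/w1.png",im[:,:,::-1]);cv2.imwrite("pics/w1x.png",cv2.resize(im[:,:,::-1],(800,600),interpolation=cv2.INTER_CUBIC))
E
```

```text
0.1 [ 0.16451198 -0.49816908  0.22610677] [-3.14019196e+00 -2.35707128e-04  3.18792845e-01] [-1.39800263e+00  3.42666732e-01  1.52492320e+00  3.07575767e-05
  1.27542280e+00 -1.46008288e-01] 0.0012999362108082422
```

View pics/w1x.png

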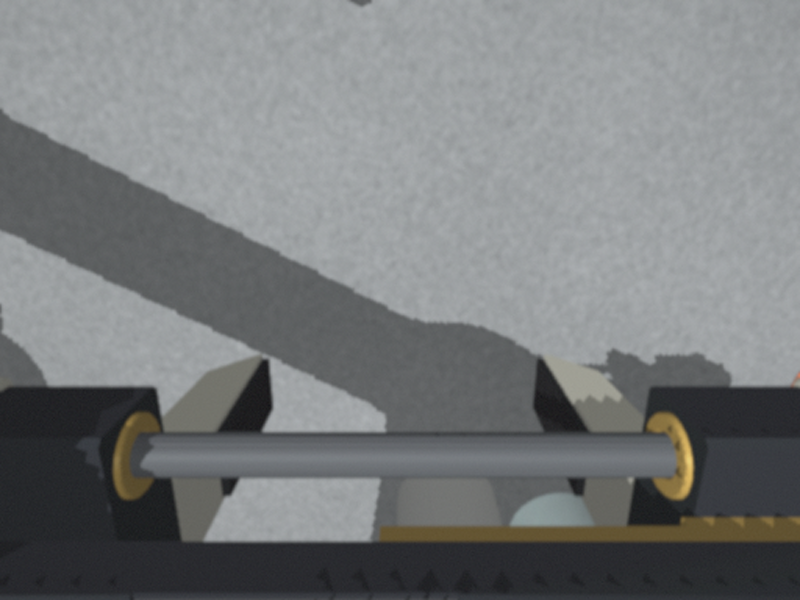

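Every key is required in each row. The picture shows only empty worktop, with the fingers filling the lower half, so targets need to sit in the upper half.

Emit:
{"method": "move_arm", "body": {"deltas": [{"x":0.03,"y":-0.01,"z":-0.04,"wx":0,"wy":0,"wz":0,"hand":1},{"x":0.07,"y":-0.03,"z":-0.08,"wx":0,"wy":0,"wz":0,"hand":1},{"x":0.12,"y":-0.05,"z":-0.11,"wx":0,"wy":0,"wz":0,"hand":1},{"x":0.17,"y":-0.075,"z":-0.134,"wx":0,"wy":0,"wz":0,"hand":1},{"x":0.22,"y":-0.095,"z":-0.134,"wx":0,"wy":0,"wz":0,"hand":0.435},{"x":0.264,"y":-0.11,"z":-0.134,"wx":0,"wy":0,"wz":0,"hand":0.435},{"x":0.264,"y":-0.11,"z":-0.134,"wx":0,"wy":0,"wz":0,"hand":0.435},{"x":0.264,"y":-0.11,"z":-0.134,"wx":0,"wy":0,"wz":0,"hand":0.435}]}}

```text
time: 1.15
tool_pos: [0.3805, -0.3115, 0.3604]
tool_rot: [-3.141, 0.001, 0.319]
contact_force: [0.5, 0.1, -0.2]
opening: 0.0557
```

```bash
python3 - <<'E'
from h import *
import pickle
s=monitor.observe();p=viewer.camera_params("wrist");im=viewer.read_camera("wrist")
print(s["time"],s["tool_pos"],s["tool_rot"],s["qpos"],np.abs(s["qvel"]).max(),s["opening"])
pickle.dump(p,open("w1.pkl","wb"))
cv2.imwrite("pics/w2.png",im[:,:,::-1]);cv2.imwrite("pics/w2x.png",cv2.resize(im[:,:,::-1],(800,600),interpolation=cv2.INTER_CUBIC))
E
```

```text
1.15 [ 0.38047358 -0.31149902  0.36043065] [-3.14126575e+00  7.32584472e-04  3.19203460e-01] [-8.41697464e-01  2.10097311e-01  1.34216637e+00 -5.41721314e-04
  1.58992074e+00  4.09885324e-01] 0.026812229402734096 0.05573819215742179
```

View pics/w2x.png

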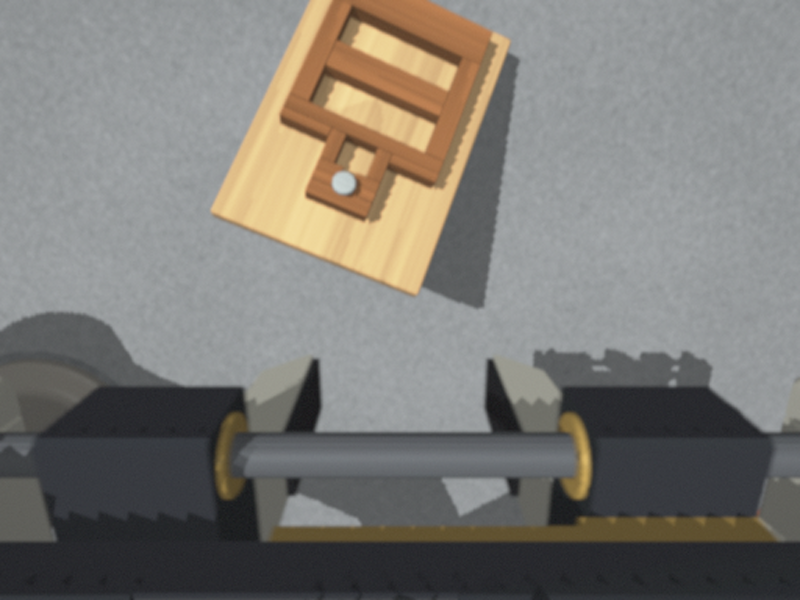

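The picture shows the stand's top corners at (212,213) and (417,294), a low corner at (510,40), and the stud head at (344,183). The cross-bar runs from about (333,55) to (447,102).

```bash
cat > m1.py <<'E'
from h import *
import pickle
p=pickle.load(open("w1.pkl","rb"));k=.64
A=onz(p,np.array([212,212])*k,.141);B=onz(p,np.array([417,294])*k,.141);C=onz(p,np.array([510,40])*k,.025)
print(A.round(4),B.round(4),C.round(4),"width",np.linalg.norm(A-B),"slope",np.linalg.norm(C-B))
# stand axes: y from A->B? up = B-C
y=(A-B)[:2]; L=(B-C)[:2]
yaw1=np.arctan2(L[1],L[0]);print("yaw from slope",yaw1,"horiz len",np.linalg.norm(L), "edge",np.arctan2(y[1],y[0]))
# mask of trivet brown: project pixels to plane mid
im=cv2.imread("pics/w2.png");hsv=cv2.cvtColor(im,cv2.COLOR_BGR2HSV)
m=(cv2.inRange(hsv,(0,90,40),(14,255,215))>0).astype(np.uint8)*255
cv2.imwrite("pics/m.png",m)
yaw=yaw1
ex=np.array([np.cos(yaw),np.sin(yaw),0]);ez=np.array([0,0,1.]);th=np.radians(28)
u=np.cos(th)*ex+np.sin(th)*ez;n=-np.sin(th)*ex+np.cos(th)*ez;v=np.cross(n,u)
# face plane: passes through top edge
c=n@((A+B)/2);print("plane c",c, n@C, n, u)
def face(px,h): return onplane(p,np.array(px)*k,n,c+h)
pts={"stud head":(face((344,182),.024)),"barL":face((335,54),.016),"barR":face((447,103),.016)}
for q,h in [((338,41),.016),((328,68),.016),((452,90),.016),((440,117),.016),((285,117),.016),((434,182),.016),((354,0),.016),((492,38),.016),((307,193),.016),((365,217),.016)]: pts[str(q)]=face(q,h)
o=None
S=face((344,182),.024)-.016*n   # mid-thickness point (8 above face)
print("stud",S)
for kx,X in pts.items(): print(kx,X.round(4),"u,v,n rel stud(mm)",(np.array([u,v,n])@(X-S)*1000).round(1))
E
python3 m1.py
```

```text
[ 0.3612 -0.1681  0.141 ] [ 0.3487 -0.3342  0.141 ] [ 0.5641 -0.351   0.025 ] width 0.16650711648432484 slope 0.24522945377202318
yaw from slope 3.0636205694937986 horiz len 0.2160589849955906 edge 1.495339278036566
plane c 0.2998171666919558 0.2989270957605906 [ 0.46804518 -0.0365686   0.88294759] [-0.88026495  0.06877553  0.46947156]
stud [ 0.40541503 -0.25460151  0.12317175]
stud head [ 0.4129 -0.2552  0.1373] u,v,n rel stud(mm) [ 0.  0. 16.]
barL [ 0.4988 -0.2166  0.0843] u,v,n rel stud(mm) [-97.9 -45.2   8. ]
barR [ 0.4927 -0.3122  0.0836] u,v,n rel stud(mm) [-99.4  50.7   8. ]
(338, 41) [ 0.5091 -0.2154  0.0789] u,v,n rel stud(mm) [-109.3  -47.2    8. ]
(328, 68) [ 0.487  -0.2151  0.0906] u,v,n rel stud(mm) [-84.3 -45.7   8. ]
(452, 90) [ 0.5038 -0.3131  0.0777] u,v,n rel stud(mm) [-112.    50.7    8. ]
(440, 117) [ 0.4806 -0.3101  0.0901] u,v,n rel stud(mm) [-85.5  49.5   8. ]
(285, 117) [ 0.4424 -0.1976  0.115 ] u,v,n rel stud(mm) [-32.5 -59.7   8. ]
(434, 182) [ 0.4325 -0.3204  0.1151] u,v,n rel stud(mm) [-32.1  63.5   8. ]
(354, 0) [ 0.5439 -0.2163  0.0604] u,v,n rel stud(mm) [-148.8  -49.     8. ]
(492, 38) [ 0.5555 -0.3328  0.0495] u,v,n rel stud(mm) [-172.1   66.3    8. ]
(307, 193) [ 0.3966 -0.2314  0.1379] u,v,n rel stud(mm) [ 16.3 -22.5   8. ]
(365, 217) [ 0.3931 -0.2776  0.1378] u,v,n rel stud(mm) [16.1 23.9  8. ]
```

View pics/m.png

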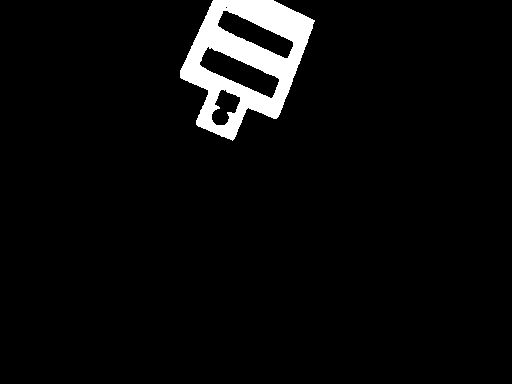

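Measurements agree with the sizes given: bar centre 98.6 mm below the stud (98.5 expected), face height under the bar 70 mm, and tab/frame swung about 1.5°. Next I'll compute the standoff pose.

```bash
cat >> m1.py <<'E'
print("=====")
d=.0985*u-.0025*v; xt=d/np.linalg.norm(d); yt=np.cross(n,xt)
bar=S-.0985*xt-.008*n   # on the face, under bar centre
print("bar underside",bar,"xt",xt)
Rg=np.column_stack([-yt,-xt,-n]); print(np.linalg.det(Rg))
np.savez("g.npz",bar=bar,xt=xt,yt=yt,n=n,u=u,v=v,S=S,Rg=Rg)
s=monitor.observe();R=Rt(s)
for h in(.10,.003):
    print(h,bar+h*n,*delta(s["tool_pos"],R,bar+h*n,Rg))
E
python3 m1.py | sed -n '/=====/,$p'
```

```text
=====
bar underside [ 0.48815419 -0.26357277  0.0698801 ] xt [-0.87800521  0.09404884  0.46932042]
1.0000000000000002
0.1 [ 0.5349587  -0.26722963  0.15817486] [0.1612 0.006  0.2022] [ 24.37 -16.68 -64.49]
0.003 [ 0.48955832 -0.26368247  0.07252895] [ 0.1192 -0.0115  0.2879] [ 24.37 -16.68 -64.49]
```

Emit:
{"method": "move_arm", "body": {"deltas": [{"x":0.02,"y":0,"z":0.01,"wx":3.4,"wy":-2.4,"wz":-9.2,"hand":0.435},{"x":0.05,"y":0,"z":0.03,"wx":6.8,"wy":-4.7,"wz":-18.2,"hand":0.435},{"x":0.08,"y":0.002,"z":0.05,"wx":10.3,"wy":-7.1,"wz":-27.4,"hand":0.435},{"x":0.11,"y":0.003,"z":0.08,"wx":13.7,"wy":-9.4,"wz":-36.4,"hand":0.435},{"x":0.13,"y":0.004,"z":0.11,"wx":17.2,"wy":-11.8,"wz":-45.6,"hand":0.435},{"x":0.15,"y":0.005,"z":0.14,"wx":20.6,"wy":-14.1,"wz":-54.6,"hand":0.435},{"x":0.1612,"y":0.006,"z":0.18,"wx":24.37,"wy":-16.68,"wz":-64.49,"hand":0.435},{"x":0.1612,"y":0.006,"z":0.2022,"wx":24.37,"wy":-16.68,"wz":-64.49,"hand":0.435}]}}

```text
time: 2.2
tool_pos: [0.5353, -0.2666, 0.1543]
tool_rot: [-2.648, 0.009, 1.473]
contact_force: [-0.3, -0.5, -0.5]
opening: 0.0405
```

```bash
cat > d.py <<'E'
import sys
from h import *
g=np.load("g.npz");s=monitor.observe();R=Rt(s)
print(s["time"],s["tool_pos"].round(4),"q",s["qpos"].round(2),"v",np.abs(s["qvel"]).max().round(3),"open",round(s["opening"],4),"F",s["contact_force"].round(1))
e=s["tool_pos"]-g["bar"];print("rel bar x,y,n mm",[round(float(e@g[k])*1000,1) for k in("xt","yt","n")])
for h in(.1,.003): print(h,*delta(s["tool_pos"],R,g["bar"]+h*g["n"],g["Rg"]))
E
python3 d.py; python3 - <<'E'
from h import *
import pickle
p=viewer.camera_params("wrist");im=viewer.read_camera("wrist")
pickle.dump(p,open("w3.pkl","wb"));g=np.load("g.npz")
cv2.imwrite("pics/w3.png",im[:,:,::-1]);cv2.imwrite("pics/w3x.png",cv2.resize(im[:,:,::-1],(800,600),interpolation=cv2.INTER_CUBIC))
for q in [(12,49),(-12,49),(12,-49),(-12,-49)]: print(q,(proj(p,g["bar"]+g["xt"]*q[0]/1e3+g["yt"]*q[1]/1e3+.016*g["n"])/.64).round())
E
```

```text
2.2 [ 0.5353 -0.2666  0.1543] q [-0.49  0.84  0.95 -0.19  1.81 -0.39] v 0.356 open 0.0405 F [-0.3 -0.5 -0.5]
rel bar x,y,n mm [-2.0, -0.7, 96.7]
0.1 [-0.0007 -0.002  -0.0033] [-0.28 -0.07  0.21]
0.003 [-0.0009 -0.0016  0.0937] [-0.28 -0.07  0.21]
(12, 49) [377. 396.]
(-12, 49) [422. 396.]
(12, -49) [375. 211.]
(-12, -49) [425. 211.]
```

View pics/w3x.png

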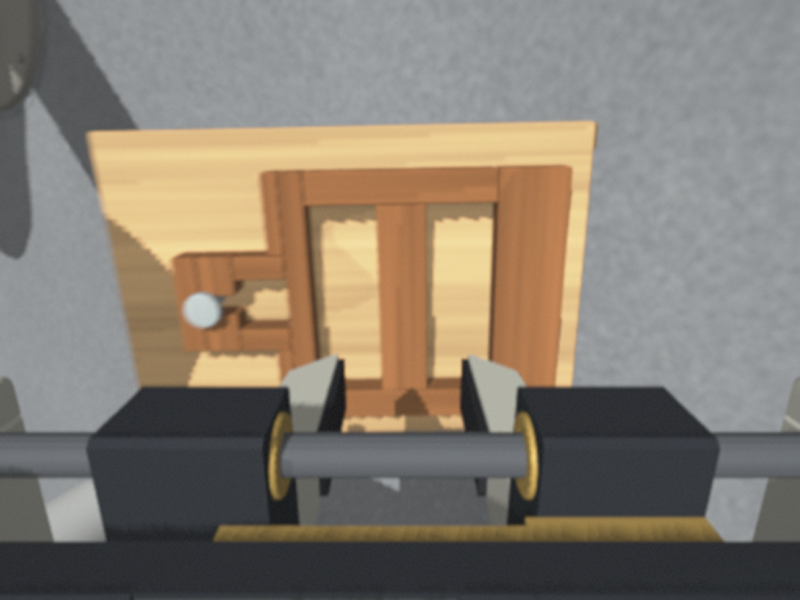

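The view shows the bar between its windows, with ends near (402,205) and (406,380), and the stud at (203,310). The arm was still settling, so I'll re-read it at rest and measure the windows from the mask.

```bash
python3 d.py; cat > m2.py <<'E'
from h import *
g=np.load("g.npz")
p=viewer.camera_params("wrist");im=viewer.read_camera("wrist")[:,:,::-1];cv2.imwrite("pics/w4.png",im)
hsv=cv2.cvtColor(im,cv2.COLOR_BGR2HSV)
b=cv2.inRange(hsv,(0,90,30),(14,255,230))
c=n=g["n"];c0=n@g["bar"]
A=np.array([g["xt"],g["yt"],n])
def rel(px,h): return (A@(onplane(p,px,n,c0+h)-g["bar"])*1000).round(1)
def edges(a): 
    i=np.flatnonzero(np.diff((a>0).astype(int)));return i+1
for r in (150,170,190,210,225): print("row",r,[(int(x),rel((x-.0,r+.5),.016)[:2].tolist()) for x in edges(b[r,:400])])
for cc in (225,257,295): print("col",cc,[(int(y),rel((cc+.5,y),.016)[:2].tolist()) for y in edges(b[:250,cc])])
w=cv2.inRange(hsv,(0,0,150),(179,60,255));w[:170]=0;w[225:]=0;w[:,170:]=0;w[:,90:]=w[:,90:]
M=cv2.moments(w[:, :],True);print("stud px",M["m10"]/M["m00"],M["m01"]/M["m00"],M["m00"],rel((M["m10"]/M["m00"]+.5,M["m01"]/M["m00"]+.5),.024))
E
python3 m2.py
```

```text
2.25 [ 0.5342 -0.2666  0.1525] q [-0.49  0.84  0.96 -0.19  1.8  -0.39] v 0.066 open 0.04 F [-0.2  0.1 -2.1]
rel bar x,y,n mm [-1.9, -0.6, 94.6]
0.1 [-0.0006 -0.002  -0.0054] [-0.4  -0.16  0.12]
0.003 [-0.0009 -0.0013  0.0916] [-0.4  -0.16  0.12]
row 150 [(168, [65.5, -37.5]), (196, [44.7, -37.6]), (240, [12.1, -37.7]), (272, [-11.6, -37.8]), (316, [-44.2, -38.0]), (363, [-78.9, -38.1])]
row 170 [(106, [113.9, -22.0]), (198, [44.0, -22.3]), (241, [11.5, -22.5]), (272, [-11.9, -22.6]), (315, [-44.3, -22.7]), (362, [-79.7, -22.9])]
row 190 [(109, [113.7, -6.1]), (118, [106.8, -6.1]), (134, [94.4, -6.2]), (147, [84.3, -6.2]), (182, [57.2, -6.4]), (200, [43.3, -6.4]), (242, [10.9, -6.6]), (272, [-12.2, -6.7]), (314, [-44.4, -6.9]), (360, [-79.7, -7.1])]
row 210 [(113, [112.8, 10.5]), (121, [106.5, 10.4]), (135, [95.4, 10.4]), (201, [43.4, 10.1]), (243, [10.3, 9.9]), (273, [-13.2, 9.8]), (314, [-45.4, 9.6]), (359, [-80.6, 9.4])]
row 225 [(115, [112.9, 23.3]), (203, [42.4, 22.9]), (243, [10.5, 22.7]), (273, [-13.4, 22.6]), (313, [-45.3, 22.4]), (358, [-81.0, 22.2])]
col 225 [(109, [22.0, -67.6]), (132, [22.5, -51.3]), (245, [24.9, 40.1])]
col 257 [(108, [-0.8, -68.4])]
col 295 [(107, [-27.8, -69.2]), (130, [-28.5, -52.9]), (243, [-31.9, 37.9]), (247, [-32.1, 41.5])]
stud px 44.75231429216527 197.99887107699254 4429.0 [158.9  -2.1  24. ]
```

The `+y` window edge reads 40 mm because the inner wall is visible there (I calculated 40). The other edges show the trivet hanging straight, about 1.6° from my first guess, with the bar centre shifted −3 mm in y. I'll descend with that correction and stop short to check.

Emit:
{"method": "move_arm", "body": {"deltas": [{"x":0.003,"y":0.0005,"z":0.02,"wx":0,"wy":0,"wz":-1.6,"hand":0.435},{"x":0.003,"y":0.0005,"z":0.045,"wx":0,"wy":0,"wz":-1.6,"hand":0.435},{"x":0.003,"y":0.0005,"z":0.065,"wx":0,"wy":0,"wz":-1.6,"hand":0.435},{"x":0.003,"y":0.0005,"z":0.07,"wx":0,"wy":0,"wz":-1.6,"hand":0.435},{"x":0.003,"y":0.0005,"z":0.07,"wx":0,"wy":0,"wz":-1.6,"hand":0.435},{"x":0.003,"y":0.0005,"z":0.07,"wx":0,"wy":0,"wz":-1.6,"hand":0.435}]}}

```text
time: 3.05
tool_pos: [0.5044, -0.2617, 0.0975]
tool_rot: [-2.656, -0.0, 1.496]
contact_force: [0.1, 0.2, 0.0]
opening: 0.0399
```

```bash
python3 - <<'E'
import numpy as np
g=dict(np.load("g.npz"));xt,yt,n=g["xt"],g["yt"],g["n"]
g["bar"]=g["bar"]-.003*yt-.0005*xt
a=.028;x2=np.cos(a)*xt+np.sin(a)*yt;y2=np.cross(n,x2);g.update(xt=x2,yt=y2,Rg=np.column_stack([-y2,-x2,-n]));np.savez("g.npz",**g)
E
python3 d.py; python3 m2.py
```

```text
3.05 [ 0.5044 -0.2617  0.0975] q [-0.5   0.82  1.14 -0.2   1.62 -0.39] v 0.005 open 0.0399 F [0.1 0.2 0. ]
rel bar x,y,n mm [-0.6, -0.2, 32.0]
0.1 [-0.0003 -0.0004 -0.068 ] [ 0.16  0.07 -0.01]
0.003 [-0.0001 -0.0007  0.029 ] [ 0.16  0.07 -0.01]
row 150 [(137, [65.2, -49.2]), (180, [41.8, -49.2]), (191, [35.8, -49.2]), (192, [35.3, -49.2]), (229, [15.2, -49.2]), (230, [14.6, -49.2]), (232, [13.6, -49.2]), (233, [13.0, -49.2]), (236, [11.4, -49.2]), (279, [-12.0, -49.2]), (280, [-12.5, -49.2]), (281, [-13.1, -49.2]), (294, [-20.2, -49.2]), (295, [-20.7, -49.2]), (307, [-27.2, -49.2]), (311, [-29.4, -49.2]), (312, [-30.0, -49.2]), (327, [-38.1, -49.1]), (335, [-42.5, -49.1])]
row 170 [(140, [64.8, -37.9]), (180, [42.6, -37.9]), (237, [11.1, -37.9]), (279, [-12.2, -37.9]), (335, [-43.3, -37.9])]
row 190 [(63, [109.5, -26.3]), (182, [42.4, -26.3]), (237, [11.3, -26.3]), (278, [-11.9, -26.3]), (333, [-43.0, -26.3]), (398, [-79.9, -26.2])]
row 210 [(61, [112.9, -14.2]), (156, [58.2, -14.2]), (157, [57.6, -14.2]), (182, [43.2, -14.2]), (237, [11.5, -14.1]), (278, [-12.2, -14.1]), (332, [-43.3, -14.1]), (395, [-79.8, -14.1])]
row 225 [(63, [113.4, -4.8]), (72, [108.2, -4.8]), (159, [57.3, -4.7]), (184, [42.7, -4.7]), (237, [11.7, -4.7]), (278, [-12.3, -4.7]), (331, [-43.4, -4.7]), (393, [-79.8, -4.7])]
col 225 [(119, [16.6, -66.0]), (150, [17.1, -49.4])]
col 257 [(119, [-0.3, -66.0])]
col 295 [(119, [-20.4, -66.0]), (150, [-21.0, -49.4])]
stud px 10.049531459170014 202.68808567603747 747.0 [134.3 -21.6  24. ]
```

Aligned: bar edges at ±12 mm and yaw zero. I'll descend the last stretch and grip.

Emit:
{"method": "move_arm", "body": {"deltas": [{"x":0,"y":-0.0005,"z":0.012,"wx":0,"wy":0,"wz":0,"hand":0.435},{"x":0,"y":-0.0005,"z":0.022,"wx":0,"wy":0,"wz":0,"hand":0.435},{"x":0,"y":-0.0005,"z":0.028,"wx":0,"wy":0,"wz":0,"hand":0.435},{"x":0,"y":-0.0005,"z":0.028,"wx":0,"wy":0,"wz":0,"hand":0.435},{"x":0,"y":-0.0005,"z":0.028,"wx":0,"wy":0,"wz":0,"hand":0.435}]}}

```text
time: 3.72
tool_pos: [0.4904, -0.2601, 0.0721]
tool_rot: [-2.654, -0.001, 1.496]
contact_force: [0.8, 0.9, 0.4]
opening: 0.0397
```

```bash
python3 d.py
```

```text
3.725 [ 0.4904 -0.2601  0.0721] q [-0.51  0.83  1.21 -0.2   1.55 -0.39] v 0.002 open 0.0397 F [0.8 0.9 0.4]
rel bar x,y,n mm [-0.1, -0.6, 2.9]
0.1 [-0.0007 -0.     -0.0971] [0.06 0.04 0.03]
0.003 [-0.0006 -0.0001 -0.0001] [0.06 0.04 0.03]
```

Emit:
{"method": "move_arm", "body": {"deltas": [{"x":0,"y":0,"z":0,"wx":0,"wy":0,"wz":0,"hand":0.3},{"x":0,"y":0,"z":0,"wx":0,"wy":0,"wz":0,"hand":0.2},{"x":0,"y":0,"z":0,"wx":0,"wy":0,"wz":0,"hand":0.15},{"x":0,"y":0,"z":0,"wx":0,"wy":0,"wz":0,"hand":0.15},{"x":0,"y":0,"z":0,"wx":0,"wy":0,"wz":0,"hand":0.15}], "grip_force": 25}}

```text
time: 4.35
tool_pos: [0.4904, -0.2601, 0.072]
tool_rot: [-2.654, -0.001, 1.496]
contact_force: [0.7, 0.3, 1.1]
opening: 0.0236
```

```bash
python3 d.py
```

```text
4.35 [ 0.4904 -0.2601  0.072 ] q [-0.51  0.83  1.21 -0.2   1.55 -0.39] v 0.001 open 0.0236 F [0.7 0.3 1.1]
rel bar x,y,n mm [-0.2, -0.7, 2.8]
0.1 [-0.0007 -0.     -0.0972] [0.07 0.04 0.03]
0.003 [-0.0007 -0.0002 -0.0002] [0.07 0.04 0.03]
```

Gripped: the opening is 23.6 mm on the 24 mm bar. Sliding uphill 27.5 mm (−y tool), eased 1 mm off the face.

Emit:
{"method": "move_arm", "body": {"deltas": [{"x":0,"y":-0.002,"z":-0.001,"wx":0,"wy":0,"wz":0,"hand":0.15},{"x":0,"y":-0.008,"z":-0.001,"wx":0,"wy":0,"wz":0,"hand":0.15},{"x":0,"y":-0.015,"z":-0.001,"wx":0,"wy":0,"wz":0,"hand":0.15},{"x":0,"y":-0.022,"z":-0.001,"wx":0,"wy":0,"wz":0,"hand":0.15},{"x":0,"y":-0.0275,"z":-0.001,"wx":0,"wy":0,"wz":0,"hand":0.15},{"x":0,"y":-0.0275,"z":-0.001,"wx":0,"wy":0,"wz":0,"hand":0.15},{"x":0,"y":-0.0275,"z":-0.001,"wx":0,"wy":0,"wz":0,"hand":0.15}]}}

```text
time: 5.22
tool_pos: [0.4666, -0.2583, 0.0857]
tool_rot: [-2.654, -0.001, 1.496]
contact_force: [-0.7, 0.6, -2.2]
opening: 0.0239
```

```bash
python3 d.py; python3 - <<'E'
from h import *
im=viewer.read_camera("wrist")[:,:,::-1]
b=viewer.read_camera("scene")[:,:,::-1][110:210,120:220]
a=cv2.resize(im,(420,315));c=cv2.resize(b,(315,315),interpolation=cv2.INTER_CUBIC)
cv2.imwrite("pics/s1.png",np.hstack([a,c]))
E
```

```text
5.225 [ 0.4666 -0.2583  0.0857] q [-0.53  0.77  1.28 -0.21  1.53 -0.4 ] v 0.005 open 0.0239 F [-0.7  0.6 -2.2]
rel bar x,y,n mm [27.4, -0.7, 3.7]
0.1 [-0.0007  0.0275 -0.0963] [0.06 0.03 0.03]
0.003 [-0.0007  0.0274  0.0007] [0.06 0.03 0.03]
```

View pics/s1.png

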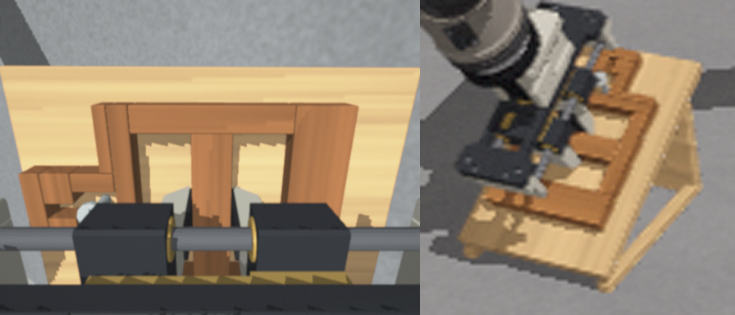

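The picture shows the tab slid uphill with the stud head by the frame end of the keyhole, and the force equals the trivet's weight. Lifting along the normal.

Emit:
{"method": "move_arm", "body": {"deltas": [{"x":0,"y":0,"z":-0.003,"wx":0,"wy":0,"wz":0,"hand":0.15},{"x":0,"y":0,"z":-0.007,"wx":0,"wy":0,"wz":0,"hand":0.15},{"x":0,"y":0,"z":-0.012,"wx":0,"wy":0,"wz":0,"hand":0.15},{"x":0,"y":0,"z":-0.012,"wx":0,"wy":0,"wz":0,"hand":0.15}]}}

```text
time: 5.82
tool_pos: [0.4725, -0.2588, 0.0967]
tool_rot: [-2.655, -0.001, 1.496]
contact_force: [0.2, 0.6, -2.3]
opening: 0.0237
```

```bash
python3 d.py
```

```text
5.825 [ 0.4725 -0.2588  0.0967] q [-0.52  0.77  1.26 -0.2   1.56 -0.4 ] v 0.014 open 0.0237 F [ 0.2  0.6 -2.3]
rel bar x,y,n mm [27.2, -0.6, 16.2]
0.1 [-0.0007  0.0274 -0.0837] [0.1  0.06 0.03]
0.003 [-0.0006  0.0272  0.0133] [0.1  0.06 0.03]
```

Force unchanged, so it's free of the stud. I'll lift well clear along the normal.

Emit:
{"method": "move_arm", "body": {"deltas": [{"x":0,"y":0,"z":-0.01,"wx":0,"wy":0,"wz":0,"hand":0.15},{"x":0,"y":0,"z":-0.025,"wx":0,"wy":0,"wz":0,"hand":0.15},{"x":0,"y":0,"z":-0.045,"wx":0,"wy":0,"wz":0,"hand":0.15},{"x":0,"y":0,"z":-0.07,"wx":0,"wy":0,"wz":0,"hand":0.15},{"x":0,"y":0,"z":-0.09,"wx":0,"wy":0,"wz":0,"hand":0.15},{"x":0,"y":0,"z":-0.1,"wx":0,"wy":0,"wz":0,"hand":0.15},{"x":0,"y":0,"z":-0.1,"wx":0,"wy":0,"wz":0,"hand":0.15}]}}

```text
time: 6.7
tool_pos: [0.5191, -0.2623, 0.1849]
tool_rot: [-2.655, -0.001, 1.496]
contact_force: [-0.7, -0.3, -2.3]
opening: 0.0237
```

```bash
cat > e.py <<'E'
import sys
from h import *
s=monitor.observe();R=Rt(s)
print(s["time"],s["tool_pos"].round(4),s["tool_rot"].round(4),"q",s["qpos"].round(2),"v",np.abs(s["qvel"]).max().round(3),"open",round(s["opening"],4),"F",s["contact_force"].round(1))
# args: x y z yaw(rad) of x_tool, tool down
a=[float(v) for v in sys.argv[1:]]
if a:
    Rd=Ro.from_euler("xyz",[np.pi,0,a[3]]).as_matrix()
    print(*delta(s["tool_pos"],R,a[:3],Rd))
E
python3 e.py .48 -.01 .15 1.496; python3 e.py .48 -.01 .05 1.496
```

```text
6.7 [ 0.5191 -0.2623  0.1849] [-2.6545e+00 -7.0000e-04  1.4961e+00] q [-0.5   0.77  0.99 -0.2   1.82 -0.43] v 0.039 open 0.0237 F [-0.7 -0.3 -2.3]
[ 0.2487 -0.0347  0.0581] [-2.791e+01 -4.000e-02  1.000e-02]
6.7 [ 0.5191 -0.2623  0.1849] [-2.6545e+00 -7.0000e-04  1.4961e+00] q [-0.5   0.77  0.99 -0.2   1.82 -0.43] v 0.039 open 0.0237 F [-0.7 -0.3 -2.3]
[0.2486 0.0121 0.1465] [-2.791e+01 -4.000e-02  1.000e-02]
```

Emit:
{"method": "move_arm", "body": {"deltas": [{"x":0.02,"y":0,"z":-0.01,"wx":0,"wy":0,"wz":0,"hand":0.15},{"x":0.055,"y":0,"z":-0.01,"wx":0,"wy":0,"wz":0,"hand":0.15},{"x":0.1,"y":-0.01,"z":0,"wx":-5,"wy":0,"wz":0,"hand":0.15},{"x":0.145,"y":-0.015,"z":0.01,"wx":-11,"wy":0,"wz":0,"hand":0.15},{"x":0.19,"y":-0.025,"z":0.03,"wx":-18,"wy":0,"wz":0,"hand":0.15},{"x":0.225,"y":-0.03,"z":0.045,"wx":-24,"wy":0,"wz":0,"hand":0.15},{"x":0.243,"y":-0.0347,"z":0.055,"wx":-27.9,"wy":0,"wz":0,"hand":0.15},{"x":0.2487,"y":-0.0347,"z":0.0581,"wx":-27.9,"wy":0,"wz":0,"hand":0.15}]}}

```text
time: 7.7
tool_pos: [0.4775, -0.0078, 0.15]
tool_rot: [-3.139, -0.002, 1.498]
contact_force: [0.1, -0.1, -1.5]
opening: 0.024
```

Emit:
{"method": "move_arm", "body": {"deltas": [{"x":0,"y":0,"z":0,"wx":0,"wy":0,"wz":0,"hand":0.15},{"x":0,"y":0,"z":0,"wx":0,"wy":0,"wz":0,"hand":0.15}]}}

```text
time: 7.95
tool_pos: [0.4806, -0.0105, 0.1499]
tool_rot: [-3.141, -0.001, 1.495]
contact_force: [-0.2, -0.7, -1.8]
opening: 0.0238
```

```bash
python3 e.py .48 -.01 .004 1.496; python3 - <<'E'
from h import *
a=viewer.read_camera("scene")[:,:,::-1];b=viewer.read_camera("side")[:,:,::-1]
cv2.imwrite("pics/s2.png",np.hstack([cv2.resize(a[100:290,130:380],(395,300)),cv2.resize(b[80:290,180:430],(357,300))]))
E
```

```text
7.95 [ 0.4806 -0.0105  0.1499] [-3.1406e+00 -9.0000e-04  1.4955e+00] q [-0.18  0.34  1.76  0.    1.04 -0.11] v 0.007 open 0.0238 F [-0.2 -0.7 -1.8]
[ 0.0003 -0.0005  0.1459] [-0.06 -0.05 -0.03]
```

View pics/s2.png

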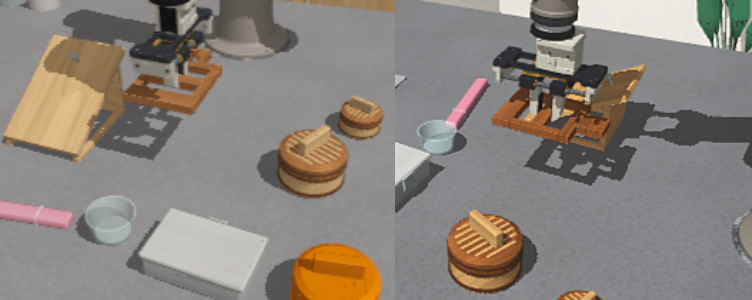

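The trivet is held level over clear worktop. Lowering it: fast first, then slow.

Emit:
{"method": "move_arm", "body": {"deltas": [{"x":0,"y":0,"z":0.02,"wx":0,"wy":0,"wz":0,"hand":0.15},{"x":0,"y":0,"z":0.05,"wx":0,"wy":0,"wz":0,"hand":0.15},{"x":0,"y":0,"z":0.085,"wx":0,"wy":0,"wz":0,"hand":0.15},{"x":0,"y":0,"z":0.115,"wx":0,"wy":0,"wz":0,"hand":0.15},{"x":0,"y":0,"z":0.132,"wx":0,"wy":0,"wz":0,"hand":0.15},{"x":0,"y":0,"z":0.139,"wx":0,"wy":0,"wz":0,"hand":0.15},{"x":0,"y":0,"z":0.142,"wx":0,"wy":0,"wz":0,"hand":0.15},{"x":0,"y":0,"z":0.142,"wx":0,"wy":0,"wz":0,"hand":0.15}]}}

```text
time: 9.05
tool_pos: [0.48, -0.01, 0.0082]
tool_rot: [-3.141, -0.001, 1.496]
contact_force: [-0.7, -0.2, -1.8]
opening: 0.0241
```

Emit:
{"method": "move_arm", "body": {"deltas": [{"x":0,"y":0,"z":0.001,"wx":0,"wy":0,"wz":0,"hand":0.15},{"x":0,"y":0,"z":0.002,"wx":0,"wy":0,"wz":0,"hand":0.15},{"x":0,"y":0,"z":0.003,"wx":0,"wy":0,"wz":0,"hand":0.15},{"x":0,"y":0,"z":0.004,"wx":0,"wy":0,"wz":0,"hand":0.15},{"x":0,"y":0,"z":0.0045,"wx":0,"wy":0,"wz":0,"hand":0.15},{"x":0,"y":0,"z":0.0045,"wx":0,"wy":0,"wz":0,"hand":0.15}]}}

```text
time: 9.8
tool_pos: [0.4795, -0.0098, 0.0033]
tool_rot: [-3.14, -0.001, 1.496]
contact_force: [0.7, 0.7, -2.2]
opening: 0.0237
```

```bash
python3 e.py .48 -.01 .003 1.496
```

```text
9.8 [ 0.4795 -0.0098  0.0033] [-3.1404e+00 -1.1000e-03  1.4959e+00] q [-0.18  0.57  1.9   0.    0.67 -0.11] v 0.002 open 0.0237 F [ 0.7  0.7 -2.2]
[-0.0002  0.0005  0.0003] [-0.07 -0.06 -0.  ]
```

Emit:
{"method": "move_arm", "body": {"deltas": [{"x":0,"y":0,"z":0.0005,"wx":0,"wy":0,"wz":0,"hand":0.15},{"x":0,"y":0,"z":0.0009,"wx":0,"wy":0,"wz":0,"hand":0.15},{"x":0,"y":0,"z":0.0009,"wx":0,"wy":0,"wz":0,"hand":0.15}]}}

```text
time: 10.18
tool_pos: [0.4796, -0.0098, 0.0024]
tool_rot: [-3.141, -0.001, 1.496]
contact_force: [-0.3, 0.2, -1.6]
opening: 0.0235
```

Emit:
{"method": "move_arm", "body": {"deltas": [{"x":0,"y":0,"z":0.0004,"wx":0,"wy":0,"wz":0,"hand":0.15},{"x":0,"y":0,"z":0.0008,"wx":0,"wy":0,"wz":0,"hand":0.15},{"x":0,"y":0,"z":0.0008,"wx":0,"wy":0,"wz":0,"hand":0.15}]}}

```text
time: 10.55
tool_pos: [0.4796, -0.0098, 0.0022]
tool_rot: [-3.141, -0.001, 1.496]
contact_force: [-2.3, 1.4, 6.4]
opening: 0.0236
```

Contact made at about 8 N. I'll release to a 40 mm opening and withdraw straight up.

Emit:
{"method": "move_arm", "body": {"deltas": [{"x":0,"y":0,"z":-0.0004,"wx":0,"wy":0,"wz":0,"hand":0.15},{"x":0,"y":0,"z":-0.0004,"wx":0,"wy":0,"wz":0,"hand":0.3},{"x":0,"y":0,"z":-0.0004,"wx":0,"wy":0,"wz":0,"hand":0.435},{"x":0,"y":0,"z":-0.0004,"wx":0,"wy":0,"wz":0,"hand":0.435},{"x":0,"y":0,"z":-0.005,"wx":0,"wy":0,"wz":0,"hand":0.435},{"x":0,"y":0,"z":-0.015,"wx":0,"wy":0,"wz":0,"hand":0.435},{"x":0,"y":0,"z":-0.035,"wx":0,"wy":0,"wz":0,"hand":0.435},{"x":0,"y":0,"z":-0.065,"wx":0,"wy":0,"wz":0,"hand":0.435}]}}

```text
time: 11.55
tool_pos: [0.4792, -0.0098, 0.0675]
tool_rot: [-3.14, -0.001, 1.496]
contact_force: [0.8, 0.6, 0.3]
opening: 0.0404
```

```bash
python3 e.py .45 0 .36 1.496;  python3 - <<'E'
from h import *
P=[viewer.camera_params(n) for n in("scene","side")]
# steamer handle rough top corners from initial pictures (800px coordinates)
b=viewer.read_camera("side")[:,:,::-1];cv2.imwrite("pics/side3.png",b)
a=viewer.read_camera("scene")[:,:,::-1];cv2.imwrite("pics/scene3.png",a)
cv2.imwrite("pics/c3.png",np.hstack([cv2.resize(a[150:240,280:400],(400,300),interpolation=cv2.INTER_CUBIC),cv2.resize(b[210:300,190:310],(400,300),interpolation=cv2.INTER_CUBIC)]))
E
```

```text
11.55 [ 0.4792 -0.0098  0.0675] [-3.1395e+00 -1.2000e-03  1.4960e+00] q [-0.18  0.46  1.85  0.    0.83 -0.11] v 0.614 open 0.0404 F [0.8 0.6 0.3]
[ 0.0079 -0.0305 -0.2925] [-0.12 -0.07 -0.  ]
```

View pics/c3.png

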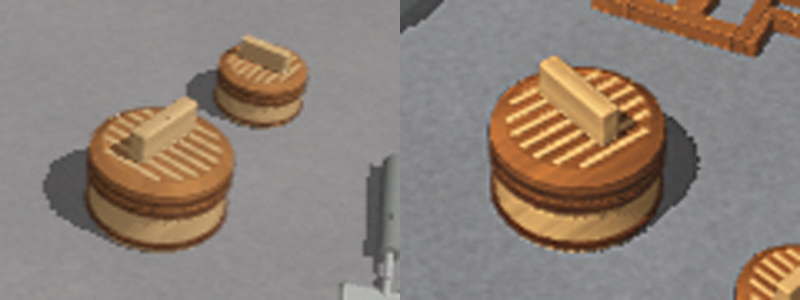

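Confirmed: the large bamboo steamer has its handle at crop (163,125) left and (580,97) right; the small bamboo one at (262,85) is the look-alike. Next I'll get the handle pose and move the wrist camera over it.

```bash
python3 - <<'E'
from h import *
P=[viewer.camera_params(n) for n in("scene","side")]
f=lambda a,o:np.array(a)/3.3333+o
sc=[f(q,(280,150)) for q in [(137,136),(191,100)]];sd=[f(q,(190,210)) for q in [(148,61),(211,111)]]
for p,l in zip(P,(sc,sd)):
    X=[onz(p,q,.1) for q in l];d=X[0]-X[1];print([x.round(4) for x in X],np.mean(X,0).round(4),np.linalg.norm(d).round(4),np.arctan2(d[1],d[0]).round(3))
s=monitor.observe();R=Rt(s);c=np.array([.495,.246]);
yaw=.319
E
python3 e.py .42 .22 .36 .319; python3 e.py .42 .22 .36 .785
```

```text
[array([0.5317, 0.2298, 0.1   ]), array([0.4714, 0.2645, 0.1   ])] [0.5016 0.2471 0.1   ] 0.0696 -0.522
[array([0.5222, 0.2354, 0.1   ]), array([0.465 , 0.2662, 0.1   ])] [0.4936 0.2508 0.1   ] 0.065 -0.494
11.65 [ 0.4817 -0.0101  0.0698] [ 3.1364e+00 -4.0000e-04  1.4961e+00] q [-0.18  0.46  1.85  0.    0.83 -0.11] v 0.056 open 0.0398 F [ 0.5  0.1 -1. ]
[ 0.225  -0.0772 -0.2905] [ 0.25 -0.2  67.44]
11.65 [ 0.4817 -0.0101  0.0698] [ 3.1364e+00 -4.0000e-04  1.4961e+00] q [-0.18  0.46  1.85  0.    0.83 -0.11] v 0.056 open 0.0398 F [ 0.5  0.1 -1. ]
[ 0.225  -0.0772 -0.2905] [ 0.28 -0.13 40.74]
```

```bash
python3 e.py .558 .215 .28 2.63
```

```text
11.65 [ 0.4817 -0.0101  0.0698] [ 3.1364e+00 -4.0000e-04  1.4961e+00] q [-0.18  0.46  1.85  0.    0.83 -0.11] v 0.056 open 0.0398 F [ 0.5  0.1 -1. ]
[ 0.2303  0.0604 -0.2097] [  0.28   0.15 -64.97]
```

Emit:
{"method": "move_arm", "body": {"deltas": [{"x":0,"y":0,"z":-0.05,"wx":0,"wy":0,"wz":0,"hand":0.6},{"x":0.0,"y":0,"z":-0.11,"wx":0,"wy":0,"wz":-8,"hand":0.6},{"x":0.04,"y":0.01,"z":-0.165,"wx":0,"wy":0,"wz":-17,"hand":0.6},{"x":0.08,"y":0.02,"z":-0.2,"wx":0,"wy":0,"wz":-27,"hand":0.6},{"x":0.125,"y":0.03,"z":-0.21,"wx":0,"wy":0,"wz":-37,"hand":0.6},{"x":0.17,"y":0.045,"z":-0.21,"wx":0,"wy":0,"wz":-47,"hand":0.6},{"x":0.21,"y":0.055,"z":-0.21,"wx":0,"wy":0,"wz":-57,"hand":0.6},{"x":0.23,"y":0.06,"z":-0.21,"wx":0.2,"wy":0.1,"wz":-65,"hand":0.6}]}}

```text
time: 12.65
tool_pos: [0.5568, 0.2168, 0.2761]
tool_rot: [-3.14, -0.005, 2.637]
contact_force: [-0.4, -0.5, -0.7]
opening: 0.0551
```

Emit:
{"method": "move_arm", "body": {"deltas": [{"x":0,"y":0,"z":0,"wx":0,"wy":0,"wz":0,"hand":0.6},{"x":0,"y":0,"z":0,"wx":0,"wy":0,"wz":0,"hand":0.6},{"x":0,"y":0,"z":0,"wx":0,"wy":0,"wz":0,"hand":0.6}]}}

```text
time: 13.02
tool_pos: [0.5567, 0.2138, 0.277]
tool_rot: [-3.14, -0.004, 2.628]
contact_force: [0.0, 0.5, -0.1]
opening: 0.0551
```

```bash
python3 e.py; python3 - <<'E'
from h import *
import pickle
p=viewer.camera_params("wrist");im=viewer.read_camera("wrist")[:,:,::-1]
pickle.dump(p,open("w5.pkl","wb"));cv2.imwrite("pics/w5.png",im)
cv2.imwrite("pics/w5x.png",cv2.resize(im,(800,600),interpolation=cv2.INTER_CUBIC))
E
```

```text
13.025 [0.5567 0.2138 0.277 ] [-3.14   -0.0044  2.6279] q [ 0.24  0.45  1.22  0.    1.48 -0.82] v 0.007 open 0.0551 F [ 0.   0.5 -0.1]
```

View pics/w5x.png

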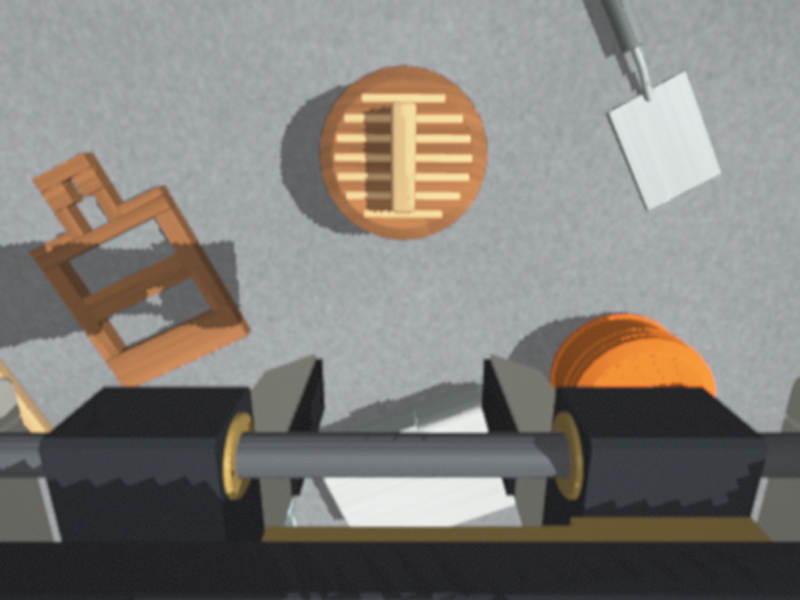

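The picture shows the lid circle around (403,152), the handle top from (403,103) to (402,212), and the laid trivet with its bar near (143,281). Measuring both now.

```bash
cat > m3.py <<'E'
from h import *
import pickle
p=pickle.load(open("w5.pkl","rb"));im=cv2.imread("pics/w5.png");hsv=cv2.cvtColor(im,cv2.COLOR_BGR2HSV)
k=.64
E=[onz(p,np.array(q)*k,.1) for q in [(392,104),(414,104),(390,211),(414,211)]]
far=(E[0]+E[1])/2;near=(E[2]+E[3])/2;d=far-near
print("handle c",((far+near)/2).round(4),"len",np.linalg.norm(d),"w",np.linalg.norm(E[0]-E[1]),np.linalg.norm(E[2]-E[3]),"yaw",np.arctan2(d[1],d[0]))
b=cv2.inRange(hsv,(0,60,30),(22,255,255));b[:,:195]=0;b[165:]=0;b[:,330:]=0
cs=max(cv2.findContours(b,0,2)[0],key=cv2.contourArea);h=cv2.convexHull(cs)[:,0,:]+.5
w=np.array([onz(p,q,.07)[:2] for q in h]);(c,r)=cv2.minEnclosingCircle(w.astype(np.float32));print("lid centre z=.07",c,"r",r)
# trivet: bar edges
t=cv2.inRange(hsv,(0,60,30),(16,255,255));t[:, 170:]=0
for q in [(75,264),(197,250),(95,305)]: pass
pts={"corner robot-side +":(165,187),"corner -":(247,330),"corner 3":(130,385),"corner4":(32,253),"tab end":(35,180),"tab end2":(92,154)}
for n,q in pts.items(): print(n,onz(p,np.array(q)*k,.016).round(4))
for o in [(.48,-.01)]:
    yw=1.496-np.pi/2;xt=-np.array([np.cos(yw),np.sin(yw)]);yt=np.array([-xt[1],xt[0]])
    for n,q in pts.items():
        v=onz(p,np.array(q)*k,.016)[:2]-np.array(o);print(n,"trivet frame",(v@xt*1000).round(1),(v@yt*1000).round(1))
    for q in [(75,40),(0,49),(0,-49)]: pass
E
python3 m3.py
```

```text
handle c [0.4963 0.2472 0.1   ] len 0.06640270824473356 w 0.013712384600162776 0.015903028031023708 yaw 2.619581840517398
lid centre z=.07 (0.4966076612472534, 0.2475982904434204) r 0.059138521552085876
corner robot-side + [0.4229 0.0653 0.016 ]
corner - [0.5593 0.0523 0.016 ]
corner 3 [ 0.5514 -0.0732  0.016 ]
corner4 [ 0.4117 -0.0674  0.016 ]
tab end [ 0.3664 -0.0238  0.016 ]
tab end2 [0.3733 0.0301 0.016 ]
corner robot-side + trivet frame 62.5 -70.8
corner - trivet frame -74.5 -68.1
corner 3 trivet frame -75.9 57.7
corner4 trivet frame 63.9 62.3
tab end trivet frame 112.2 22.3
tab end2 trivet frame 109.4 -32.0
```

The handle and lid centres agree to within 1 mm. The trivet reads about 5 mm off in y against the hand's record, but it was at the image edge. The centring matters, so I'll take a direct look from above it.

Emit:
{"method": "move_arm", "body": {"deltas": [{"x":-0.02,"y":-0.035,"z":0,"wx":0,"wy":0,"wz":0,"hand":0.6},{"x":-0.045,"y":-0.09,"z":0,"wx":0,"wy":0,"wz":0,"hand":0.6},{"x":-0.07,"y":-0.145,"z":0,"wx":0,"wy":0,"wz":0,"hand":0.6},{"x":-0.095,"y":-0.2,"z":0,"wx":0,"wy":0,"wz":0,"hand":0.6},{"x":-0.112,"y":-0.233,"z":0,"wx":0,"wy":0,"wz":0,"hand":0.6},{"x":-0.112,"y":-0.233,"z":0,"wx":0,"wy":0,"wz":0,"hand":0.6},{"x":-0.112,"y":-0.233,"z":0,"wx":0,"wy":0,"wz":0,"hand":0.6},{"x":-0.112,"y":-0.233,"z":0,"wx":0,"wy":0,"wz":0,"hand":0.6}]}}

```text
time: 14.08
tool_pos: [0.5406, -0.0422, 0.2768]
tool_rot: [-3.141, -0.004, 2.632]
contact_force: [-0.1, 0.8, -0.1]
opening: 0.0551
```

```bash
python3 e.py; cat > m4.py <<'E'
from h import *
p=viewer.camera_params("wrist");im=viewer.read_camera("wrist")[:,:,::-1];cv2.imwrite("pics/w6.png",im)
hsv=cv2.cvtColor(im,cv2.COLOR_BGR2HSV);t=cv2.inRange(hsv,(0,80,30),(16,255,255));t[225:]=0
t=cv2.morphologyEx(t,cv2.MORPH_OPEN,np.ones((3,3)))
cs,hi=cv2.findContours(t,cv2.RETR_CCOMP,cv2.CHAIN_APPROX_NONE)
for c,h in zip(cs,hi[0]):
    if cv2.contourArea(c)<150: continue
    w=np.array([onz(p,q+.5,.016)[:2]*1000 for q in c[:,0]]).astype(np.float32)
    r=cv2.minAreaRect(w);print("hole" if h[3]>=0 else "outer",cv2.contourArea(c),c[:,0].min(0),c[:,0].max(0),np.round(r[0],1),np.round(r[1],1),round(r[2],2))
for X in [(.48,-.01,.016)]: print(proj(p,X))
E
python3 m4.py
```

```text
14.075 [ 0.5406 -0.0422  0.2768] [-3.1405 -0.0044  2.6316] q [-0.22  0.34  1.38  0.    1.42 -1.28] v 0.005 open 0.0551 F [-0.1  0.8 -0.1]
outer 3211.0 [415   0] [511  55] [527.6 240.8] [119.7  58.7] 60.83
outer 185.5 [403   0] [429  51] [499.7 190.3] [65.8 13.2] 3.67
outer 13976.0 [187   0] [326 174] [462.5  -9. ] [129.9 193.3] 85.66
hole 2058.5 [227  92] [305 147] [507.8 -12. ] [98.  35.4] 85.69
hole 2328.0 [206  46] [288 106] [450.9  -7.7] [97.9 35.3] 85.72
hole 658.0 [218  17] [246  59] [401.3  -4. ] [27.7 43.9] 85.53
[256.97725763  99.64942548]
```

Now the sizes match (windows 98×35, outline 130×193) and the bar centre is (0.4794, −0.0099), agreeing with the hand's record. On to the steamer.

```bash
python3 e.py .4965 .2474 .16 2.62
```

```text
14.125 [ 0.5406 -0.0422  0.2767] [-3.1404 -0.0045  2.6318] q [-0.22  0.34  1.38  0.    1.42 -1.28] v 0.003 open 0.0553 F [-0.1 -0.2 -0.4]
[0.1793 0.2314 0.1172] [-0.07 -0.26  0.68]
```

Emit:
{"method": "move_arm", "body": {"deltas": [{"x":0.025,"y":0.035,"z":0,"wx":0,"wy":0,"wz":0,"hand":0.7},{"x":0.06,"y":0.08,"z":0,"wx":0,"wy":0,"wz":0,"hand":0.7},{"x":0.095,"y":0.125,"z":0,"wx":0,"wy":0,"wz":0,"hand":0.7},{"x":0.13,"y":0.17,"z":0.02,"wx":0,"wy":0,"wz":0,"hand":0.7},{"x":0.16,"y":0.207,"z":0.05,"wx":0,"wy":-0.26,"wz":0.7,"hand":0.7},{"x":0.1793,"y":0.2314,"z":0.09,"wx":0,"wy":-0.26,"wz":0.7,"hand":0.7},{"x":0.1793,"y":0.2314,"z":0.1172,"wx":0,"wy":-0.26,"wz":0.7,"hand":0.7},{"x":0.1793,"y":0.2314,"z":0.1172,"wx":0,"wy":-0.26,"wz":0.7,"hand":0.7}]}}

```text
time: 15.12
tool_pos: [0.495, 0.2472, 0.158]
tool_rot: [-3.137, -0.003, 2.62]
contact_force: [0.2, 0.9, -0.3]
opening: 0.064
```

Emit:
{"method": "move_arm", "body": {"deltas": [{"x":0,"y":0,"z":0,"wx":0,"wy":0,"wz":0,"hand":0.7},{"x":0,"y":0,"z":0,"wx":0,"wy":0,"wz":0,"hand":0.7}]}}

```text
time: 15.38
tool_pos: [0.4977, 0.2465, 0.1615]
tool_rot: [3.141, 0.002, 2.618]
contact_force: [0.1, 0.7, 0.8]
opening: 0.0646
```

```bash
python3 e.py .4965 .2474 .077 2.62; python3 - <<'E'
from h import *
p=viewer.camera_params("wrist");im=viewer.read_camera("wrist")[:,:,::-1]
cv2.imwrite("pics/w7x.png",cv2.resize(im,(640,480)))
E
```

```text
15.375 [0.4977 0.2465 0.1615] [3.1408e+00 1.9000e-03 2.6177e+00] q [ 0.32  0.45  1.54 -0.    1.15 -0.72] v 0.007 open 0.0646 F [0.1 0.7 0.8]
[0.0017 0.0001 0.0845] [ 0.04  0.11 -0.13]
```

View pics/w7x.png

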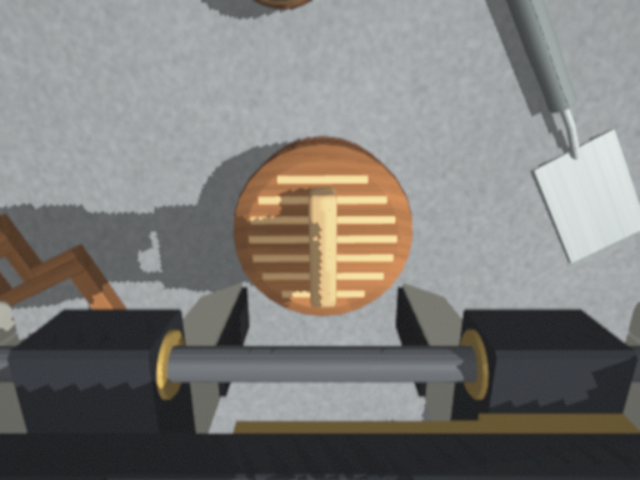

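The handle at (323,245) is centred between the fingers and parallel to the pads. Descending.

Emit:
{"method": "move_arm", "body": {"deltas": [{"x":0.0015,"y":0,"z":0.015,"wx":0,"wy":0,"wz":0,"hand":0.7},{"x":0.0015,"y":0,"z":0.04,"wx":0,"wy":0,"wz":0,"hand":0.7},{"x":0.0015,"y":0,"z":0.062,"wx":0,"wy":0,"wz":0,"hand":0.7},{"x":0.0015,"y":0,"z":0.076,"wx":0,"wy":0,"wz":0,"hand":0.7},{"x":0.0015,"y":0,"z":0.083,"wx":0,"wy":0,"wz":0,"hand":0.7},{"x":0.0015,"y":0,"z":0.084,"wx":0,"wy":0,"wz":0,"hand":0.7},{"x":0.0015,"y":0,"z":0.084,"wx":0,"wy":0,"wz":0,"hand":0.6},{"x":0.0015,"y":0,"z":0.084,"wx":0,"wy":0,"wz":0,"hand":0.5}]}}

```text
time: 16.42
tool_pos: [0.4959, 0.2472, 0.0766]
tool_rot: [-3.141, 0.001, 2.618]
contact_force: [-0.4, -0.3, -0.4]
opening: 0.0496
```

```bash
python3 e.py .4965 .2474 .077 2.62
```

```text
16.425 [0.4959 0.2472 0.0766] [-3.1412e+00  9.0000e-04  2.6182e+00] q [ 0.32  0.56  1.64 -0.    0.95 -0.72] v 0.002 open 0.0496 F [-0.4 -0.3 -0.4]
[-0.0005  0.0005 -0.0004] [-0.02  0.05 -0.1 ]
```

Emit:
{"method": "move_arm", "body": {"deltas": [{"x":0,"y":0,"z":0,"wx":0,"wy":0,"wz":0,"hand":0.35},{"x":0,"y":0,"z":0,"wx":0,"wy":0,"wz":0,"hand":0.22},{"x":0,"y":0,"z":0,"wx":0,"wy":0,"wz":0,"hand":0.12},{"x":0,"y":0,"z":0,"wx":0,"wy":0,"wz":0,"hand":0.08},{"x":0,"y":0,"z":0,"wx":0,"wy":0,"wz":0,"hand":0.08},{"x":0,"y":0,"z":0,"wx":0,"wy":0,"wz":0,"hand":0.08},{"x":0,"y":0,"z":0,"wx":0,"wy":0,"wz":0,"hand":0.08}], "grip_force": 30}}

```text
time: 17.3
tool_pos: [0.4956, 0.2472, 0.076]
tool_rot: [-3.14, 0.0, 2.618]
contact_force: [0.4, 1.1, 0.7]
opening: 0.0156
```

Emit:
{"method": "move_arm", "body": {"deltas": [{"x":0,"y":0,"z":-0.003,"wx":0,"wy":0,"wz":0,"hand":0.08},{"x":0,"y":0,"z":-0.01,"wx":0,"wy":0,"wz":0,"hand":0.08},{"x":0,"y":0,"z":-0.022,"wx":0,"wy":0,"wz":0,"hand":0.08},{"x":0,"y":0,"z":-0.04,"wx":0,"wy":0,"wz":0,"hand":0.08},{"x":0,"y":0,"z":-0.055,"wx":0,"wy":0,"wz":0,"hand":0.08},{"x":0,"y":0,"z":-0.06,"wx":0,"wy":0,"wz":0,"hand":0.08},{"x":0,"y":0,"z":-0.06,"wx":0,"wy":0,"wz":0,"hand":0.08}]}}

```text
time: 18.18
tool_pos: [0.4955, 0.2472, 0.1362]
tool_rot: [-3.141, 0.0, 2.618]
contact_force: [-0.4, -0.3, -2.7]
opening: 0.016
```

```bash
python3 e.py .479 -.010 .137 2.618
```

```text
18.175 [0.4955 0.2472 0.1362] [-3.1406e+00  3.0000e-04  2.6182e+00] q [ 0.32  0.48  1.57 -0.    1.09 -0.72] v 0.015 open 0.016 F [-0.4 -0.3 -2.7]
[-0.1142 -0.231  -0.0005] [-0.06  0.02  0.01]
```

Gripped (16 mm) with the steamer's weight on the wrist. Carrying it over smoothly.

Emit:
{"method": "move_arm", "body": {"deltas": [{"x":-0.006,"y":-0.012,"z":0,"wx":0,"wy":0,"wz":0,"hand":0.08},{"x":-0.018,"y":-0.036,"z":0,"wx":0,"wy":0,"wz":0,"hand":0.08},{"x":-0.034,"y":-0.069,"z":0,"wx":0,"wy":0,"wz":0,"hand":0.08},{"x":-0.05,"y":-0.102,"z":0,"wx":0,"wy":0,"wz":0,"hand":0.08},{"x":-0.066,"y":-0.135,"z":0,"wx":0,"wy":0,"wz":0,"hand":0.08},{"x":-0.082,"y":-0.167,"z":0,"wx":0,"wy":0,"wz":0,"hand":0.08},{"x":-0.097,"y":-0.197,"z":0,"wx":0,"wy":0,"wz":0,"hand":0.08},{"x":-0.107,"y":-0.218,"z":0,"wx":0,"wy":0,"wz":0,"hand":0.08}]}}

```text
time: 19.18
tool_pos: [0.4783, 0.0028, 0.1357]
tool_rot: [-3.139, -0.001, 2.617]
contact_force: [-0.3, -0.1, -2.1]
opening: 0.0158
```

Emit:
{"method": "move_arm", "body": {"deltas": [{"x":-0.004,"y":-0.009,"z":0,"wx":0,"wy":0,"wz":0,"hand":0.08},{"x":-0.007,"y":-0.0135,"z":0,"wx":0,"wy":0,"wz":0,"hand":0.08},{"x":-0.007,"y":-0.0135,"z":0,"wx":0,"wy":0,"wz":0,"hand":0.08},{"x":-0.007,"y":-0.0135,"z":0,"wx":0,"wy":0,"wz":0,"hand":0.08}]}}

```text
time: 19.68
tool_pos: [0.4785, -0.0097, 0.1362]
tool_rot: [-3.14, -0.0, 2.619]
contact_force: [-0.2, -0.1, -2.6]
opening: 0.0157
```

```bash
python3 e.py .4785 -.0103 .096 2.618; python3 - <<'E'
from h import *
im=viewer.read_camera("side")[:,:,::-1]
cv2.imwrite("pics/s8.png",cv2.resize(im[60:260,200:420],(660,600),interpolation=cv2.INTER_CUBIC))
E
```

```text
19.675 [ 0.4785 -0.0097  0.1362] [-3.1403e+00 -2.0000e-04  2.6190e+00] q [-0.18  0.36  1.78 -0.    1.01 -1.23] v 0.003 open 0.0157 F [-0.2 -0.1 -2.6]
[-0.0003 -0.0005  0.0402] [-0.07 -0.01  0.06]
```

View pics/s8.png

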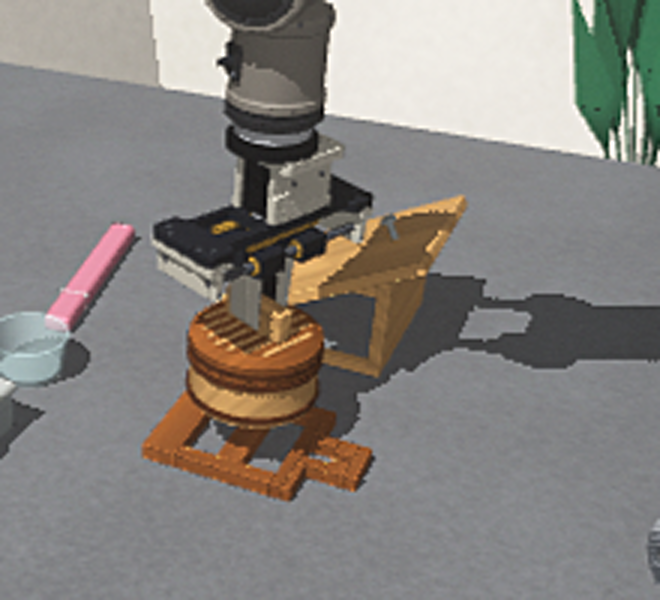

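The steamer is upright above the trivet. Contact is expected at TCP z≈0.092.

Emit:
{"method": "move_arm", "body": {"deltas": [{"x":0,"y":-0.0005,"z":0.008,"wx":0,"wy":0,"wz":0,"hand":0.08},{"x":0,"y":-0.0005,"z":0.019,"wx":0,"wy":0,"wz":0,"hand":0.08},{"x":0,"y":-0.0005,"z":0.029,"wx":0,"wy":0,"wz":0,"hand":0.08},{"x":0,"y":-0.0005,"z":0.036,"wx":0,"wy":0,"wz":0,"hand":0.08},{"x":0,"y":-0.0005,"z":0.04,"wx":0,"wy":0,"wz":0,"hand":0.08},{"x":0,"y":-0.0005,"z":0.0415,"wx":0,"wy":0,"wz":0,"hand":0.08},{"x":0,"y":-0.0005,"z":0.0425,"wx":0,"wy":0,"wz":0,"hand":0.08},{"x":0,"y":-0.0005,"z":0.0425,"wx":0,"wy":0,"wz":0,"hand":0.08}]}}

```text
time: 20.72
tool_pos: [0.4784, -0.0108, 0.0939]
tool_rot: [-3.14, 0.0, 2.618]
contact_force: [0.4, 0.3, -2.7]
opening: 0.0158
```

Emit:
{"method": "move_arm", "body": {"deltas": [{"x":0,"y":0,"z":0.0005,"wx":0,"wy":0,"wz":0,"hand":0.08},{"x":0,"y":0,"z":0.001,"wx":0,"wy":0,"wz":0,"hand":0.08},{"x":0,"y":0,"z":0.001,"wx":0,"wy":0,"wz":0,"hand":0.08}]}}

```text
time: 21.1
tool_pos: [0.4783, -0.0108, 0.0928]
tool_rot: [-3.14, 0.0, 2.618]
contact_force: [-0.7, -0.2, -1.9]
opening: 0.0158
```

Emit:
{"method": "move_arm", "body": {"deltas": [{"x":0,"y":0,"z":0.0004,"wx":0,"wy":0,"wz":0,"hand":0.08},{"x":0,"y":0,"z":0.0008,"wx":0,"wy":0,"wz":0,"hand":0.08},{"x":0,"y":0,"z":0.0008,"wx":0,"wy":0,"wz":0,"hand":0.08}]}}

```text
time: 21.48
tool_pos: [0.4783, -0.0108, 0.092]
tool_rot: [-3.14, 0.0, 2.618]
contact_force: [0.0, -0.3, -1.4]
opening: 0.0156
```

Emit:
{"method": "move_arm", "body": {"deltas": [{"x":0,"y":0,"z":0.0004,"wx":0,"wy":0,"wz":0,"hand":0.08},{"x":0,"y":0,"z":0.0004,"wx":0,"wy":0,"wz":0,"hand":0.08}]}}

```text
time: 21.72
tool_pos: [0.4783, -0.0109, 0.092]
tool_rot: [-3.14, 0.0, 2.618]
contact_force: [-3.4, -0.9, 5.2]
opening: 0.0158
```

Seated at about 8 N. Releasing, opening wide, and rising.

Emit:
{"method": "move_arm", "body": {"deltas": [{"x":0,"y":0,"z":-0.0003,"wx":0,"wy":0,"wz":0,"hand":0.15},{"x":0,"y":0,"z":-0.0003,"wx":0,"wy":0,"wz":0,"hand":0.3},{"x":0,"y":0,"z":-0.0003,"wx":0,"wy":0,"wz":0,"hand":0.5},{"x":0,"y":0,"z":-0.0003,"wx":0,"wy":0,"wz":0,"hand":0.5},{"x":0,"y":0,"z":-0.01,"wx":0,"wy":0,"wz":0,"hand":0.5},{"x":0,"y":0,"z":-0.035,"wx":0,"wy":0,"wz":0,"hand":0.5},{"x":0,"y":0,"z":-0.075,"wx":0,"wy":0,"wz":0,"hand":0.5},{"x":0,"y":0,"z":-0.12,"wx":0,"wy":0,"wz":0,"hand":0.5}]}}

```text
time: 22.72
tool_pos: [0.478, -0.0106, 0.2131]
tool_rot: [-3.14, -0.0, 2.618]
contact_force: [0.4, 0.3, -1.3]
opening: 0.0459
```

Emit:
{"method": "move_arm", "body": {"deltas": [{"x":-0.04,"y":0,"z":-0.04,"wx":0,"wy":0,"wz":0,"hand":0.5},{"x":-0.07,"y":0,"z":-0.06,"wx":0,"wy":0,"wz":0,"hand":0.5},{"x":-0.07,"y":0,"z":-0.06,"wx":0,"wy":0,"wz":0,"hand":0.5},{"x":-0.07,"y":0,"z":-0.06,"wx":0,"wy":0,"wz":0,"hand":0.5}]}}

```text
time: 23.22
tool_pos: [0.5379, -0.0452, 0.2708]
tool_rot: [-3.14, -0.002, 2.618]
contact_force: [0.1, 0.5, -0.4]
opening: 0.0457
```

```bash
python3 e.py; python3 - <<'E'
from h import *
import pickle
p=viewer.camera_params("wrist");im=viewer.read_camera("wrist")[:,:,::-1];b=viewer.read_camera("side")[:,:,::-1];cv2.imwrite("pics/w9.png",im)
cv2.imwrite("pics/sc9.png",viewer.read_camera("scene")[:,:,::-1])
hsv=cv2.cvtColor(im,cv2.COLOR_BGR2HSV)
for n,X in {"lid":(.479,-.010,.086),"handle":(.479,-.010,.116)}.items(): print(n,proj(p,X)*np.array([.78125,.78125]))
pickle.dump(p,open("w9.pkl","wb"))
cv2.imwrite("pics/f9.png",np.hstack([cv2.resize(im,(400,300)),cv2.resize(b,(400,300))]))
E
```

```text
23.225 [ 0.5379 -0.0452  0.2708] [-3.1397e+00 -2.0000e-03  2.6182e+00] q [-0.23  0.34  1.4  -0.    1.4  -1.27] v 0.017 open 0.0457 F [ 0.1  0.5 -0.4]
lid [202.53234756  79.38426804]
handle [202.58901246  80.42636274]
```

The picture limit is reached, so I'll check numerically: lid centre, tilt via the handle, and whether the bystanders changed.

```bash
python3 - <<'E'
from h import *
import pickle
p=pickle.load(open("w9.pkl","rb"));im=cv2.imread("pics/w9.png");hsv=cv2.cvtColor(im,cv2.COLOR_BGR2HSV)
# handle top: pale colour, near predicted pixel
m=cv2.inRange(hsv,(12,50,170),(30,160,255));m[225:]=0
n,l,st,ce=cv2.connectedComponentsWithStats(m)
for i in range(1,n):
    if st[i,4]>250:
        c=np.argwhere(l==i)[:,::-1].astype(float)+.5
        w=np.array([onz(p,q,.116)[:2]*1000 for q in c]).astype(np.float32);r=cv2.minAreaRect(w);print("pale",st[i],np.round(r[0],1),np.round(r[1],1),round(r[2],1))
# brown outer hull incl. trivet corners
t=cv2.inRange(hsv,(0,80,30),(30,255,255));t[225:]=0
c=max(cv2.findContours(t,0,1)[0],key=cv2.contourArea)
w=np.array([onz(p,q+.5,.016)[:2]*1000 for q in c[:,0]]).astype(np.float32);r=cv2.minAreaRect(w);print("outline z=.016",np.round(r[0],1),np.round(r[1],1),round(r[2],1))
# lid circle: edge pixels of outline re-cast at lid height near radius 60
g=cv2.GaussianBlur(cv2.cvtColor(im,cv2.COLOR_BGR2GRAY),(3,3),0)
C=cv2.HoughCircles(g[:225],cv2.HOUGH_GRADIENT,1,40,param1=80,param2=20,minRadius=45,maxRadius=85)
for x,y,rr in (C[0][:4] if C is not None else []): X=onz(p,(x+.5,y+.5),.086);print("circle",x,y,rr,X.round(4),"r mm",(np.linalg.norm(onz(p,(x+rr,y),.086)-X)*1000).round(1))
a=cv2.imread("pics/scene0.png").astype(int);b=cv2.imread("pics/sc9.png").astype(int);d=np.abs(a-b).max(2)
for n,(x,y,X,Y) in {"tin":(215,230,305,295),"case":(90,218,180,250),"ramekin":(180,220,220,258),"spatula":(375,190,415,270)}.items(): print(n,"changed px",(d[y:Y,x:X]>40).sum())
E
```

```text
pale [ 199    0   55   41 1049] [409.1  -2.9] [36.8 36.1] 85.4
pale [ 210   31  121  146 9164] [484.8  -7.4] [ 99.1 104.8] 84.7
pale [   0   70  150  102 8838] [ 415.5 -177.3] [143.  98.] 46.6
pale [  70  164  118   61 1524] [ 490.  -174.6] [124.   64.8] 60.2
outline z=.016 [ 423.3 -243.1] [261.4 200.6] 60.2
circle 256.5 97.5 59.8 [ 0.4748 -0.0102  0.086 ] r mm 60.7
circle 224.5 169.5 65.5 [ 0.5231 -0.0785  0.086 ] r mm 71.1
circle 279.5 137.5 52.2 [ 0.5224 -0.0095  0.086 ] r mm 54.8
tin changed px 0
case changed px 0
ramekin changed px 0
spatula changed px 0
```

```bash
python3 - <<'E'
from h import *
import pickle
from scipy.optimize import least_squares
p=pickle.load(open("w9.pkl","rb"));im=cv2.imread("pics/w9.png")
e=cv2.Canny(im,60,150);q=np.argwhere(e>0)[:,::-1]+.5;q=q[q[:,1]<200]
w=np.array([onz(p,x,.086)[:2]*1000 for x in q]);c=np.array([477,-10.])
for tol in(6,4,3,2,2):
    r=np.hypot(*(w-c).T);s=w[abs(r-60)<tol]
    f=least_squares(lambda v:np.hypot(*(s-v[:2]).T)-60,c,loss="soft_l1");c=f.x
    print(tol,len(s),c.round(1),np.abs(f.fun).mean().round(2))
a=np.degrees(np.arctan2(*(s-c).T[::-1]));print(np.histogram(a,8,(-180,180))[0])
# trivet windows/tab: keyhole tab hole, dark edges of frame corners
hsv=cv2.cvtColor(im,cv2.COLOR_BGR2HSV);t=cv2.inRange(hsv,(0,80,30),(16,255,255));t[225:]=0
cs,hi=cv2.findContours(t,cv2.RETR_CCOMP,cv2.CHAIN_APPROX_NONE)
for c,h in zip(cs,hi[0]):
    if cv2.contourArea(c)>300:
        w=np.array([onz(p,x+.5,.016)[:2]*1000 for x in c[:,0]]).astype(np.float32);r=cv2.minAreaRect(w);print("hole" if h[3]>=0 else "outer",c[:,0].min(0),c[:,0].max(0),np.round(r[0],1),np.round(r[1],1),round(r[2],1))
E
```

```text
6 495 [477.8 -10. ] 1.93
4 431 [478.3 -10. ] 1.42
3 397 [478.5  -9.9] 1.23
2 309 [478.7  -9.4] 0.83
2 308 [478.8  -9.3] 0.81
[67 54 59 47 15 11 10 45]
outer [189   0] [330 176] [462.4 -11.1] [140.7 193. ] 85.6
hole [211  58] [305 143] [482.1 -12.7] [116.5 101.6] 60.1
hole [219  16] [244  50] [395.9  -3.9] [27.6 33.4] 87.2
```

The lid centre is (478.8, −9.3) mm against the bar centre (479.4, −9.9) mm, less than 1 mm apart. The trivet hasn't moved and the bystanders show no pixel change. Handing in.

```bash
python3 -c "
from cell import robot
print(robot.hand_in())"
```

```text
the job is handed in; nothing more can be done
None
```

The trivet is off the stand and lying flat on the open worktop, and the steamer is standing on it, centred over the cross-bar. I handed the job in at about 23 s of the 72 s allowed.

- **Trivet:** I gripped it by the cross-bar, slid it 27.5 mm up the slope and lifted it off the stud. It went down at about (0.479, −0.010), and I let go.
- **Steamer:** I took the large bamboo one by its handle, carried it level and set it down with about 8 N of contact. I then opened the gripper and backed away.

**Final checks:**
- The lid centre measured (478.8, −9.3) mm against the bar centre at (479.4, −9.9) mm, so the two are less than 1 mm apart.
- The trivet outline had the same centre and angle as before, within a few mm.
- The bento tin, chopstick case, ramekin and spatula showed no changed pixels.

**Checks that disagreed or were not made:**
- A first oblique view put the trivet 5 mm off in y. A view from overhead matched the given sizes and replaced it.
- A coarse circle fit put the lid 4 mm off in x, but the refined fit did not.
- The picture limit was used up, so I did not view the finished scene. I checked it by numbers only, with no direct check of the steamer's tilt after release. The tool was level when I let go.

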